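# Slide the loaded parts tray into the empty tray holder

### The job

Take the small tray that has the big hex nut lying in it and slide it all the way into the empty tray holder, through the open mouth until it meets the end stop, then let go. The nut must still be lying in the tray, and the other, empty tray on the worktop should stay where it is.

Things in the scene. Friction and masses are not known exactly. Their poses are not given: they have to be found in the camera images.
- tray: Loose 0.28 kg aluminium tray, 140 (x) x 100 (y) mm, walls 24 high, 4 thick, floor 4; the nut lies in it. A wooden carrying bar along x over its middle, 130 long, 12 wide (y), 80 to 100 mm above the underside, on posts at x = +-60: grip it from above across y. Origin: centre of underside, z up. Same either way round. At front left or right; an empty twin opposite, a third tray fills the other holder.
- nut: The load: one big loose steel hex nut, 46 mm across the flats, 24 mm high, hole 30 mm, about 0.19 kg, lying flat on the tray's floor beneath the bar. Origin: centre of its underside.
- holder: The empty one of two fixed dark steel holders. Walls 44 mm high, 116 apart; lips on top reach 18 mm in, underside 38 up, 80 open between: a tray only slides in by the mouth, bar between the lips. No floor: it slides on the worktop. Origin: on the worktop, where a tray's origin is when home; x runs from mouth to stop (stop face x = 72). Walls start at x = -80, flares widen the mouth to 155 by x = -102.
- spare_tray: The empty tray standing on the worktop at the front, on the other side from the loaded one; same shape, size and mass, nothing in it. Not to be used. Origin: centre of the underside.

How it is judged (in metres and radians):
At the end, for the whole second after the job is handed in: The loaded tray lies at rest on the worktop fully home in the empty holder: its origin within 12 mm of the holder's origin lengthwise and 14 mm across, not raised by more than 8 mm, in line with the holder within 10 degrees and level within 7 degrees, with the nut at rest inside the tray (x of tray in the frame of holder between -0.012 and 0.012 m and y of tray in the frame of holder between -0.014 and 0.014 m and z of tray in the frame of holder below 0.008 m and angle between the x axis of tray and the x axis of holder, either way round below 0.175 rad and angle between tray's own z axis and vertical below 0.12 rad and linear speed of each of tray, nut below 0.02 m/s and x of nut in the frame of tray between -0.066 and 0.066 m and y of nut in the frame of tray between -0.046 and 0.046 m and z of nut in the frame of tray between -0.005 and 0.03 m); the robot touches nothing.
It fails at once if the empty tray is shoved more than 30 mm from its place (distance of spare_tray from where it was at the start of the episode above 0.03 m).
It also fails if it takes over 48 s, if anything falls off the work surface, if the arm or the gripper's body presses on something with over 40 N, if the wrist force passes 120 N, or if a joint passes its speed limit or range.

### The arm

A 7-joint arm with a two-finger parallel gripper is mounted at the origin on the work surface. World frame = base frame: x ahead of the robot, y to its left, z up, the work surface at z = 0. Lengths are in mm, angles in degrees, forces in N, time in s.
With the tool pointing down it reaches from about 400 to 850 mm from the base axis. Payload 4.4 kg.
Tool frame: the origin (TCP) lies midway between the tips of the shut fingers; the grasp point (between the pads) lies manip.grip_depth behind it (manip.grip_depth is the distance from the TCP to the grasp point, in mm); z points along the fingers, y is the line along which they close (so a half turn about z gives the same grasp; the last joint's range is limited). The gripper opens to 94 mm and grips with 3 to 60 N. Pads are 16 mm wide; open, the fingers measure 119 mm over their backs; the gripper's body (75 mm by 177 mm) begins 78 mm behind the grasp point.
Start: joints at [-72.296, 36.005, 2.206, 86.941, -1.547, 57.084, -1.146], TCP at [237.933, 604.902, 205.478] pointing down, gripper open.
Joint ranges: [-175.42, 175.42], [-21.48, 121.26], [-71.46, 75.88], [10.55, 141.38], [-63.04, 243.04], [13.31, 113.54], [-168.57, 168.57]. Speed limits (degrees/s): [147.25, 147.25, 180, 180, 180, 180, 180].

### API

Orientations are given as a 3x3 rotation matrix whose columns are the frame's x, y, z axes.
In Python, from station import manip gives the robot as it stands. The module is installed in compiled form; this text tells all that it offers.
- The arm moves only by the tool step_arm, never from a script. Its argument "increments" is a list of rows, each an object with "offset": the shift along the tool's x, y, z in units of 10 cm (1.0 is 10 cm), a list of three; "spin": the turn about the tool's z in units of 30 degrees (1.0 is 30 degrees). In form: [{"offset": [dx, dy, dz], "spin": spin}, ...]. A call has exactly 10 rows; each row is the pose to reach, as a shift and turn from the pose commanded when the call began, along the tool's axes at that moment; what a row does not reach only later rows make up. A row lasts 1/12 s, in which the tool goes at most 41.7 mm and 7.16 degrees, less where a joint would pass 70% of its speed; a pose out of reach is approached as far as the arm can. A call with a number of a shift or a turn outside -1 to 1 is refused whole. A call with a gripper value outside its range is refused whole. "claw" is the closure, from -1 (fully open) to 1 (shut), set as the call begins (left out, the last holds). The fingers move at their own pace and stop on an object; "grip_force" is the grip in N (left out, the last holds). Time passes only in rows, so rows that repeat a pose let the fingers close, or fill a call up. It gives the time, the measured TCP pose, the force and the opening at its end, in the units of the state.
- manip.state(): the state, without advancing time (a new reading comes with each control period).
- manip.grab_frame(name): name is "scene" or "top"; returns the picture (400x640x3 uint8, red, green, blue); there is no depth.
- manip.camera_info(name): a dict with "fx", "fy", "cx", "cy" (pixels), "cam_to_world" (4x4, takes a point from camera to world coordinates). Camera axes: x right, y down, z forward; pixel columns grow to the right and rows downward; lengths in mm; the calibration is good to about 2 mm. A picture is of the moment at which its call begins. camera_info takes no time and is no camera call.
- manip.job_done(): hands the job in, once; it reports no verdict.
Trained networks look in the newest picture that a camera, given by its name, has taken for a name from the list of things; names that differ only in an ending like _2 or _b are one class to them, and where a whole thing is asked for, a point or a joint stands for the part that bears it (a point fixed in the world has none). Each returns a list of dicts, best first, with "confidence" (0 to 1); they miss things now and then, are a little off and sometimes report something else, mostly with a low value. They report only what shows in the picture. A call takes as long as a camera call.
- manip.regions_of(query, camera): "mask" (400x640 bool, what is visible of it) and "centre" ([column, row] as shares, 0 to 1, of the picture: columns of its width, rows of its height, amid what is visible of it).
- manip.place_of(query, camera): "centre" ([column, row] as shares, 0 to 1, of the picture: columns of its width, rows of its height: a listed point, or the origin of a listed thing).
The state is a dict: "time": time; "joint_positions": joint angles; "qd": joint speeds; "tau": joint torques, N m; "ee_pos": TCP position; "ee_rot": TCP orientation; "wrist_force": force on the tool from outside, world axes, zero at the start; "moment": the same for the moment, N m; "finger_gap": opening from 0.0 (shut) to 1.0 (fully open).
Only numpy, scipy, OpenCV 4.12 (cv2) and the standard library are available. Lean on these libraries where they do the work, as an engineer would, in place of code of your own. Each camera call takes 0.05 s, during which the arm holds its last target. There are 200 camera calls.

## Working session

There is one attempt and no reset: what is moved stays moved. The work goes in short steps, Python scripts to look and compute and a tool call to move; the robot and the scene stay as the last step left them, time stands still between calls to the robot, and variables do not carry over. Pictures are saved under pics/ and viewed, on a budget of 10 in all, crops included, one or two more only if the job needs it, and the job is handed in when it is done.

Besides the shell and the picture viewer there is one more tool, called after "Request:" as name([rows], argument=value, ...), one row to a line, values as JSON. step_arm: Moves the arm, as the interface text tells. Its arguments: {"type":"object","properties":{"increments":{"type":"array","items":{"type":"object","properties":{"offset":{"type":"array","items":{"type":"number"}},"spin":{"type":"number"}}}},"claw":{"type":"number"},"grip_force":{"type":"number"}},"required":["increments"]}

```bash
mkdir -p pics; cat > h.py <<'E'
import numpy as np, cv2
from station import manip
def ray(cam,px,z):
    c=manip.camera_info(cam); T=np.array(c["cam_to_world"])
    d=T[:3,:3]@np.array([(px[0]-c["cx"])/c["fx"],(px[1]-c["cy"])/c["fy"],1]); o=T[:3,3]
    return o+d*(z-o[2])/d[2]
def proj(cam,P):
    c=manip.camera_info(cam); T=np.linalg.inv(np.array(c["cam_to_world"])); p=T[:3,:3]@np.array(P)+T[:3,3]
    return np.array([c["fx"]*p[0]/p[2]+c["cx"],c["fy"]*p[1]/p[2]+c["cy"]])
def snap(cam,name):
    im=manip.grab_frame(cam); cv2.imwrite("pics/"+name,im[:,:,::-1]); return im
E
python3 - <<'E'
from h import *
s=manip.state(); print(s["ee_pos"],np.round(s["ee_rot"],3).tolist(),s["finger_gap"],manip.grip_depth,s["time"])
ims=[snap(c,c+"0.png") for c in ("scene","top")]
for c in ("top","scene"):
  for q in ("tray","nut","holder","spare_tray"):
    for r in manip.place_of(q,c)[:3]:
      px=np.array(r["centre"])*[640,400]; print(c,q,round(r["confidence"],2),px.round(1),ray(c,px,4 if q=="nut" else 0).round(1))
E
```

```text
[237.68610078 604.29615533 204.57143998] [[-0.931, 0.366, -0.001], [0.366, 0.931, -0.002], [-0.0, -0.002, -1.0]] 1.000437619780326 18.8 0.0
top tray 0.68 [189.2 259.9] [403.8 352.8   0. ]
top nut 0.69 [185.  262.6] [397.1 362.6   4. ]
top holder 0.7 [370.4 151.1] [ 684.9 -140.9    0. ]
top spare_tray 0.64 [436.5 257.6] [ 392.6 -305.5    0. ]
scene tray 0.86 [363.8  93. ] [404.7 352.2   0. ]
scene nut 0.74 [367.6  89.7] [408. 365.   4.]
scene holder 0.56 [340.5 297.4] [ 688.  -140.8    0. ]
scene spare_tray 0.74 [182.4 276.6] [ 397.7 -309.     0. ]
```

View pics/top0.png

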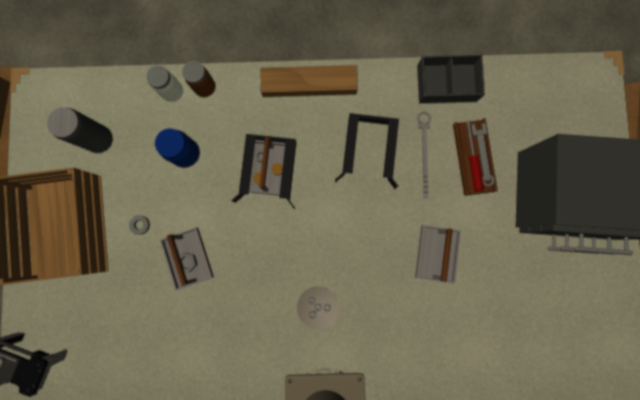

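View pics/scene0.png

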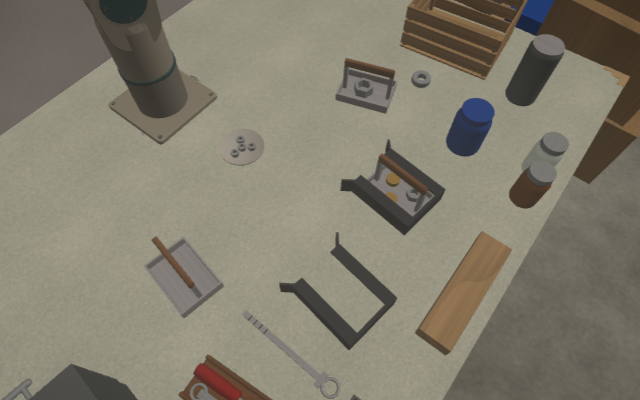

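Top view: the loaded tray is at pixel (189,260), with its bar leaning. The spare is at (437,257). The empty holder is at (370,151), mouth toward the robot. Next I fit both poses by matching silhouettes to the network masks.

```bash
cat >> h.py <<'E'
from scipy.optimize import minimize
def box(x0,x1,y0,y1,z0,z1): return np.array([[x,y,z] for x in(x0,x1) for y in(y0,y1) for z in(z0,z1)],float)
TRAY=[box(-70,70,-50,50,0,4)]+[box(a,a+4,-50,50,0,24) for a in(-70,66)]+[box(-70,70,a,a+4,0,24) for a in(-50,46)]+[box(-65,65,-6,6,80,100),box(-65,-55,-5,5,0,80),box(55,65,-5,5,0,80)]
t=8
def flare(s): return np.array([[x,s*(y+d),z] for x,y in((-80,58),(-102,77.5)) for d in(0,t) for z in(0,44)],float)
HOLD=[box(-80,72+t,58,58+t,0,44),box(-80,72+t,-58-t,-58,0,44),box(-80,72,40,58,38,44),box(-80,72,-58,-40,38,44),box(72,72+t,-58,58,0,44),flare(1),flare(-1)]
def render(cam,model,p,S=4):
    c,s=np.cos(p[2]),np.sin(p[2]); m=np.zeros((400*S,640*S),np.uint8)
    for b in model:
        w=b@np.array([[c,s,0],[-s,c,0],[0,0,1]])+[p[0],p[1],p[3] if len(p)>3 else 0]
        q=np.array([proj(cam,v) for v in w]); cv2.fillConvexPoly(m,cv2.convexHull(((q+.5)*S).astype(np.float32)).astype(np.int32),255)
    return cv2.resize(m,(640,400),interpolation=cv2.INTER_AREA)/255.
def fit(model,masks,p0):
    def cost(u):
        e=0
        for cam,m in masks.items():
            r=render(cam,model,[u[0]*10,u[1]*10,u[2]*.1]); e+=np.abs(r-m).sum()/m.sum()
        return e
    u0=np.array([p0[0]/10,p0[1]/10,p0[2]*10])
    r=minimize(cost,u0,method="Nelder-Mead",options=dict(initial_simplex=u0+np.vstack([np.zeros(3),np.eye(3)*[1,1,1.5]]),xatol=.02,fatol=1e-3,maxiter=120))
    return np.array([r.x[0]*10,r.x[1]*10,np.degrees(r.x[2]*.1)]),r.fun
def mask(q,cam,P):
    px=proj(cam,P); best=None
    for r in manip.regions_of(q,cam):
        if np.linalg.norm(np.array(r["centre"])*[640,400]-px)<40: return r["mask"].astype(float)
E
python3 - <<'E'
from h import *
for q,mod,p0s in(("tray",TRAY,[(404,352,np.radians(a)) for a in(10,25)]),("holder",HOLD,[(686,-141,np.radians(-5))])):
    ms={c:mask(q,c,[*p0s[0][:2],20]) for c in("top","scene")}
    ms={c:m for c,m in ms.items() if m is not None}; print(q,{c:m.sum() for c,m in ms.items()})
    for p0 in p0s:
        print(fit(mod,ms,p0))
        for c in ms: print(c,fit(mod,{c:ms[c]},p0))
E
```

```text
tray {'top': np.float64(2070.0), 'scene': np.float64(1997.0)}Traceback (most recent call last):
  File "<stdin>", line 6, in <module>
  File "h.py", line 31, in fit
    r=minimize(cost,u0,method="Nelder-Mead",options=dict(initial_simplex=u0+np.vstack([np.zeros(3),np.eye(3)*[1,1,1.5]]),xatol=.02,fatol=1e-3,maxiter=120))
    res = _minimize_neldermead(fun, x0, args, callback, bounds=bounds,
                               **options)
    fxr = func(xr)
    fx = function(np.copy(x), *(wrapper_args + args))
  File "h.py", line 28, in cost
    r=render(cam,model,[u[0]*10,u[1]*10,u[2]*.1]); e+=np.abs(r-m).sum()/m.sum()
  File "h.py", line 22, in render
    q=np.array([proj(cam,v) for v in w]); cv2.fillConvexPoly(m,cv2.convexHull(((q+.5)*S).astype(np.float32)).astype(np.int32),255)
                ~~~~^^^^^^^
  File "h.py", line 8, in proj
    c=manip.camera_info(cam); T=np.linalg.inv(np.array(c["cam_to_world"])); p=T[:3,:3]@np.array(P)+T[:3,3]
ValueError: time passes only in moves, steps and waits
```

```bash
cat > /tmp/e.py <<'E'
s=open('h.py').read()
s=s.replace("def ray","import functools\n@functools.cache\ndef info(c): return manip.camera_info(c)\ndef ray",1).replace("c=manip.camera_info(cam)","c=info(cam)")
open('h.py','w').write(s)
E
python3 /tmp/e.py
python3 - <<'E'
from h import *
print(manip.state()["time"])
for q,mod,p0s in(("tray",TRAY,[(404,352,np.radians(a)) for a in(15,)]),("holder",HOLD,[(686,-141,np.radians(-5))])):
    ms={c:mask(q,c,[*p0s[0][:2],20]) for c in("top","scene")}
    ms={c:m for c,m in ms.items() if m is not None}; print(q,{c:m.sum() for c,m in ms.items()})
    np.savez(q+".npz",**ms)
    for p0 in p0s:
        print(fit(mod,ms,p0))
        for c in ms: print(c,fit(mod,{c:ms[c]},p0))
E
```

```text
0.6
tray {'top': np.float64(2070.0), 'scene': np.float64(1997.0)}
(array([407.89415164, 354.96785838,  17.51041289]), np.float64(0.32138562964272116))
top (array([407.74646285, 355.0890684 ,  17.29569805]), np.float64(0.11313441318556408))
scene (array([407.96498475, 354.16317794,  17.42168162]), np.float64(0.20267656386540592))
holder {'top': np.float64(1497.0), 'scene': np.float64(3139.0)}
(array([ 691.98188531, -138.12680527,   -8.22655524]), np.float64(0.22342844922104596))
top (array([ 691.49231247, -137.30226609,   -8.18901996]), np.float64(0.13649783226583886))
scene (array([ 691.99158148, -139.06497825,   -8.62555786]), np.float64(0.0689379032912942))
```

```bash
cat >> h.py <<'E'
def go(x,y,z,yaw):
    "offset in tool axes (units) and spin for TCP target with tool y along yaw+90"
    s=manip.state(); R=np.array(s["ee_rot"]); d=R.T@(np.array([x,y,z])-s["ee_pos"])
    a=np.degrees(np.arctan2(R[1,1],R[0,1])); w=(yaw+90-a+90)%180-90
    print("t",round(s["time"],2),"pos",np.round(s["ee_pos"],1),"yaw",round(a-90,2),"tilt",np.round(R[:2,2],3),"F",np.round(s["wrist_force"],1),"gap",round(s["finger_gap"],3),"-> offset",np.round(d/100,3),"spin",round(-w/30,3))
E
python3 -c "
from h import *
go(408,355,135,17.5)"
```

```text
t 0.8 pos [237.9 604.9 205.5] yaw -21.48 tilt [-0.  0.] F [-0.5  0.1  0.2] gap 0.999 -> offset [-2.497 -1.703  0.705] spin -1.299
```

Request:
step_arm([
  {"offset": [-0.03,-0.02,0],"spin": 0},
  {"offset": [-0.1,-0.07,0],"spin": 0},
  {"offset": [-0.2,-0.14,0],"spin": 0},
  {"offset": [-0.32,-0.22,0],"spin": 0},
  {"offset": [-0.44,-0.3,0],"spin": 0},
  {"offset": [-0.56,-0.38,0],"spin": 0},
  {"offset": [-0.68,-0.46,0],"spin": 0},
  {"offset": [-0.8,-0.54,0],"spin": 0},
  {"offset": [-0.9,-0.61,0],"spin": 0},
  {"offset": [-1.0,-0.68,0],"spin": 0},
], claw=-1)

```text
time: 1.63
ee_pos: [307.0, 503.8, 205.6]
ee_rot: [[-0.93, 0.367, 0.0], [0.367, 0.93, 0.0], [-0.0, 0.0, -1.0]]
wrist_force: [-0.4, 0.2, 0.1]
finger_gap: 1.0
```

Request:
step_arm([
  {"offset": [-0.11,-0.07,0],"spin": -0.05},
  {"offset": [-0.22,-0.14,0],"spin": -0.15},
  {"offset": [-0.33,-0.21,0],"spin": -0.25},
  {"offset": [-0.44,-0.28,0],"spin": -0.35},
  {"offset": [-0.54,-0.35,0],"spin": -0.45},
  {"offset": [-0.64,-0.42,0],"spin": -0.55},
  {"offset": [-0.74,-0.49,0],"spin": -0.65},
  {"offset": [-0.83,-0.55,0],"spin": -0.75},
  {"offset": [-0.9,-0.6,0],"spin": -0.82},
  {"offset": [-0.95,-0.65,0],"spin": -0.85},
])

```text
time: 2.47
ee_pos: [371.6, 408.6, 205.5]
ee_rot: [[-0.997, -0.071, 0.0], [-0.071, 0.997, 0.0], [-0.0, 0.0, -1.0]]
wrist_force: [-0.1, -0.5, -0.1]
finger_gap: 1.0
```

```bash
python3 -c "
from h import *
go(408,355,135,17.5)"
```

```text
t 2.47 pos [371.6 408.6 205.5] yaw 4.05 tilt [0. 0.] F [-0.1 -0.5 -0.1] gap 1.0 -> offset [-0.325 -0.561  0.705] spin -0.448
```

Request:
step_arm([
  {"offset": [-0.03,-0.06,0.05],"spin": -0.05},
  {"offset": [-0.08,-0.14,0.12],"spin": -0.1},
  {"offset": [-0.13,-0.22,0.22],"spin": -0.18},
  {"offset": [-0.18,-0.3,0.32],"spin": -0.25},
  {"offset": [-0.23,-0.38,0.42],"spin": -0.32},
  {"offset": [-0.27,-0.45,0.52],"spin": -0.38},
  {"offset": [-0.3,-0.51,0.6],"spin": -0.42},
  {"offset": [-0.32,-0.54,0.66],"spin": -0.44},
  {"offset": [-0.325,-0.56,0.7],"spin": -0.448},
  {"offset": [-0.325,-0.56,0.705],"spin": -0.448},
])

```text
time: 3.3
ee_pos: [406.9, 355.5, 134.4]
ee_rot: [[-0.954, -0.299, -0.001], [-0.299, 0.954, -0.001], [0.001, -0.0, -1.0]]
wrist_force: [-0.3, -0.2, 0.1]
finger_gap: 1.001
```

```bash
python3 -c "
from h import *
go(408,355,70,17.5)
snap('top','a.png');snap('scene','b.png')
a=cv2.imread('pics/a.png')[190:330,110:270];b=cv2.imread('pics/b.png')[20:160,280:440]
cv2.imwrite('pics/ab.png',cv2.resize(np.hstack([a,b]),None,fx=2.5,fy=2.5))
go(408,355,70,17.5)"
```

```text
t 3.3 pos [406.9 355.5 134.4] yaw 17.42 tilt [-0.001 -0.001] F [-0.3 -0.2  0.1] gap 1.001 -> offset [-0.01  -0.008  0.644] spin -0.003
t 3.4 pos [406.8 356.6 135.1] yaw 17.47 tilt [-0.  0.] F [0.2 0.3 0.4] gap 1.001 -> offset [-0.006 -0.019  0.651] spin -0.001
```

View pics/ab.png

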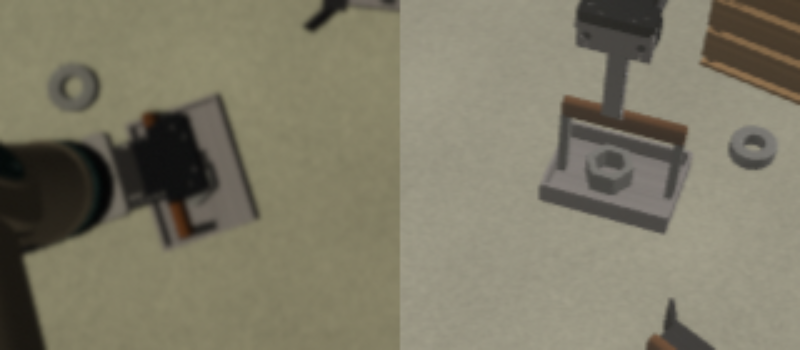

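The right crop, from the scene camera, shows the gripper in line over the bar's middle with the nut beneath it. Next I descend and grip.

Request:
step_arm([
  {"offset": [0,-0.01,0.06],"spin": 0},
  {"offset": [0,-0.01,0.14],"spin": 0},
  {"offset": [0,-0.01,0.23],"spin": 0},
  {"offset": [0,-0.01,0.32],"spin": 0},
  {"offset": [0,-0.01,0.41],"spin": 0},
  {"offset": [0,-0.01,0.5],"spin": 0},
  {"offset": [0,-0.01,0.57],"spin": 0},
  {"offset": [0,-0.01,0.62],"spin": 0},
  {"offset": [0,-0.01,0.64],"spin": 0},
  {"offset": [0,-0.01,0.64],"spin": 0},
])

```text
time: 4.23
ee_pos: [407.1, 355.0, 70.4]
ee_rot: [[-0.954, -0.3, -0.001], [-0.3, 0.954, -0.001], [0.001, -0.0, -1.0]]
wrist_force: [-0.7, -0.6, -0.2]
finger_gap: 0.999
```

Request:
step_arm([
  {"offset": [0,0,0],"spin": 0},
  {"offset": [0,0,0],"spin": 0},
  {"offset": [0,0,0],"spin": 0},
  {"offset": [0,0,0],"spin": 0},
  {"offset": [0,0,0],"spin": 0},
  {"offset": [0,0,0],"spin": 0},
  {"offset": [0,0,0],"spin": 0},
  {"offset": [0,0,0],"spin": 0},
  {"offset": [0,0,0],"spin": 0},
  {"offset": [0,0,0],"spin": 0},
], claw=1, grip_force=40)

```text
time: 5.07
ee_pos: [407.3, 355.2, 71.0]
ee_rot: [[-0.954, -0.3, -0.0], [-0.3, 0.954, 0.0], [0.0, 0.0, -1.0]]
wrist_force: [0.3, -0.5, -0.7]
finger_gap: 0.327
```

Request:
step_arm([
  {"offset": [0,0,0],"spin": 0},
  {"offset": [0,0,0],"spin": 0},
  {"offset": [0,0,0],"spin": 0},
  {"offset": [0,0,0],"spin": 0},
  {"offset": [0,0,-0.02],"spin": 0},
  {"offset": [0,0,-0.06],"spin": 0},
  {"offset": [0,0,-0.12],"spin": 0},
  {"offset": [0,0,-0.2],"spin": 0},
  {"offset": [0,0,-0.26],"spin": 0},
  {"offset": [0,0,-0.3],"spin": 0},
])

```text
time: 5.9
ee_pos: [407.7, 355.7, 102.2]
ee_rot: [[-0.954, -0.3, 0.001], [-0.3, 0.954, 0.001], [-0.001, 0.001, -1.0]]
wrist_force: [-0.6, 0.2, -5.0]
finger_gap: 0.122
```

Request:
step_arm([
  {"offset": [0.003,-0.01,0],"spin": 0},
  {"offset": [0.014,-0.05,0],"spin": 0},
  {"offset": [0.03,-0.11,0],"spin": 0},
  {"offset": [0.053,-0.19,0],"spin": 0},
  {"offset": [0.08,-0.29,0],"spin": 0},
  {"offset": [0.11,-0.4,0],"spin": 0},
  {"offset": [0.146,-0.52,0],"spin": 0},
  {"offset": [0.18,-0.65,0],"spin": 0},
  {"offset": [0.22,-0.79,0],"spin": 0},
  {"offset": [0.26,-0.93,0],"spin": 0},
])

```text
time: 6.73
ee_pos: [410.5, 256.8, 101.0]
ee_rot: [[-0.954, -0.299, -0.0], [-0.299, 0.954, -0.0], [0.0, -0.0, -1.0]]
wrist_force: [0.7, -0.3, -5.9]
finger_gap: 0.125
```

Request:
step_arm([
  {"offset": [0.034,-0.12,0],"spin": 0},
  {"offset": [0.064,-0.23,0],"spin": 0},
  {"offset": [0.09,-0.33,0],"spin": 0},
  {"offset": [0.12,-0.43,0],"spin": 0},
  {"offset": [0.148,-0.53,0],"spin": 0},
  {"offset": [0.176,-0.63,0],"spin": 0},
  {"offset": [0.204,-0.73,0],"spin": 0},
  {"offset": [0.232,-0.83,0],"spin": 0},
  {"offset": [0.26,-0.92,0],"spin": 0},
  {"offset": [0.28,-1.0,0],"spin": 0},
])

```text
time: 7.57
ee_pos: [413.6, 153.7, 100.9]
ee_rot: [[-0.954, -0.3, -0.0], [-0.3, 0.954, -0.0], [0.0, -0.0, -1.0]]
wrist_force: [0.7, -1.5, -4.4]
finger_gap: 0.124
```

Request:
step_arm([
  {"offset": [0.028,-0.1,0],"spin": 0},
  {"offset": [0.056,-0.2,0],"spin": 0},
  {"offset": [0.084,-0.3,0],"spin": 0.02},
  {"offset": [0.112,-0.4,0],"spin": 0.06},
  {"offset": [0.14,-0.5,0],"spin": 0.11},
  {"offset": [0.168,-0.6,0],"spin": 0.16},
  {"offset": [0.196,-0.7,0],"spin": 0.21},
  {"offset": [0.224,-0.8,0],"spin": 0.26},
  {"offset": [0.252,-0.9,0],"spin": 0.31},
  {"offset": [0.28,-1.0,0],"spin": 0.36},
])

```text
time: 8.4
ee_pos: [417.1, 50.1, 101.0]
ee_rot: [[-0.994, -0.113, 0.0], [-0.113, 0.994, 0.0], [-0.0, 0.0, -1.0]]
wrist_force: [0.3, -0.0, -5.4]
finger_gap: 0.126
```

```bash
python3 -c "
from h import *
go(425,-100,102,-8.3)"
```

```text
t 8.4 pos [417.1  50.1 101. ] yaw 6.51 tilt [0. 0.] F [ 0.3 -0.  -5.4] gap 0.126 -> offset [ 0.092 -1.5   -0.01 ] spin 0.494
```

Request:
step_arm([
  {"offset": [0.006,-0.1,0],"spin": 0.05},
  {"offset": [0.012,-0.2,0],"spin": 0.1},
  {"offset": [0.018,-0.3,0],"spin": 0.15},
  {"offset": [0.024,-0.4,0],"spin": 0.2},
  {"offset": [0.03,-0.5,0],"spin": 0.26},
  {"offset": [0.036,-0.6,0],"spin": 0.32},
  {"offset": [0.042,-0.7,0],"spin": 0.38},
  {"offset": [0.048,-0.8,0],"spin": 0.43},
  {"offset": [0.054,-0.9,0],"spin": 0.47},
  {"offset": [0.06,-0.99,0],"spin": 0.494},
])

```text
time: 9.23
ee_pos: [422.6, -49.1, 100.9]
ee_rot: [[-0.99, 0.144, -0.0], [0.144, 0.99, -0.0], [0.0, -0.0, -1.0]]
wrist_force: [-0.5, 0.4, -5.5]
finger_gap: 0.126
```

```bash
python3 -c "
from h import *
go(484,-108,102,-8.3)"
```

```text
t 9.23 pos [422.6 -49.1 100.9] yaw -8.28 tilt [-0. -0.] F [-0.5  0.4 -5.5] gap 0.126 -> offset [-0.692 -0.495 -0.011] spin 0.001
```

Request:
step_arm([
  {"offset": [-0.04,-0.09,0],"spin": 0},
  {"offset": [-0.1,-0.17,0],"spin": 0},
  {"offset": [-0.18,-0.25,0],"spin": 0},
  {"offset": [-0.28,-0.32,0.02],"spin": 0},
  {"offset": [-0.38,-0.38,0.06],"spin": 0},
  {"offset": [-0.48,-0.43,0.11],"spin": 0},
  {"offset": [-0.57,-0.47,0.16],"spin": 0},
  {"offset": [-0.64,-0.49,0.21],"spin": 0},
  {"offset": [-0.68,-0.495,0.25],"spin": 0},
  {"offset": [-0.69,-0.495,0.27],"spin": 0},
])

```text
time: 10.07
ee_pos: [484.5, -106.5, 73.0]
ee_rot: [[-0.99, 0.142, -0.001], [0.142, 0.99, 0.0], [0.001, 0.0, -1.0]]
wrist_force: [0.3, 0.6, -5.3]
finger_gap: 0.121
```

```bash
python3 - <<'E'
from h import *
a=snap('top','c.png');b=snap('scene','d.png')
go(692,-138.3,72.5,-8.3)
H=(692,-138.3,np.radians(-8.3)); s=manip.state()["ee_pos"]; T=(s[0],s[1],np.radians(-8.3),s[2]-71)
out=[]
for c,im in(('top',a),('scene',b)):
    im=cv2.resize(im[:,:,::-1],None,fx=4,fy=4)
    for m,p,col in((HOLD,H,(0,255,0)),(TRAY,T,(0,0,255))):
        r=cv2.resize((render(c,m,p)*255).astype(np.uint8),None,fx=4,fy=4)
        k,_=cv2.findContours((r>127).astype(np.uint8),cv2.RETR_LIST,cv2.CHAIN_APPROX_NONE); cv2.drawContours(im,k,-1,col,1)
    u=proj(c,[590,-125,20])*4; x,y=int(u[0]-200),int(u[1]-280); x=max(0,x);y=max(0,y)
    out.append(im[y:y+560,x:x+400])
h=min(o.shape[0] for o in out); cv2.imwrite('pics/cd.png',np.hstack([o[:h] for o in out]))
E
```

```text
t 10.17 pos [ 483.3 -106.1   73.3] yaw -8.12 tilt [-0.002  0.001] F [-0.6  0.4 -5.4] gap 0.126 -> offset [-2.112 -0.024  0.004] spin 0.006
```

View pics/cd.png

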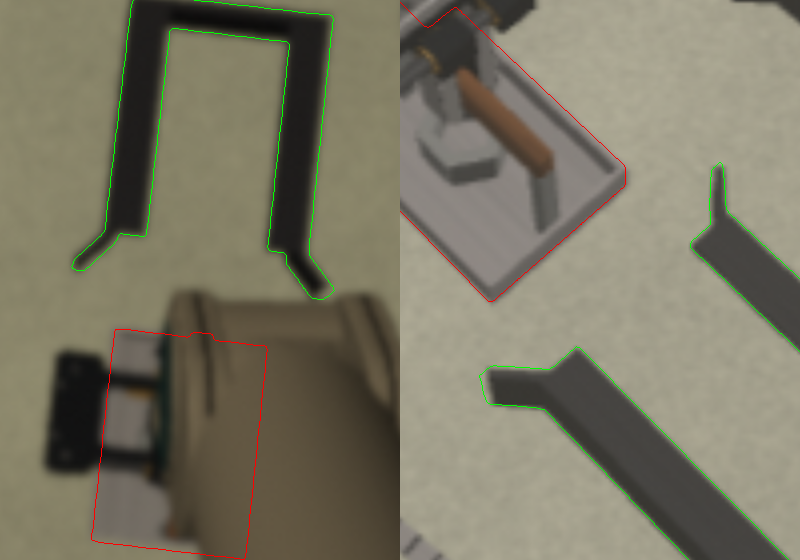

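The overlays match in both cameras: the holder outline lies on its edges at 4x zoom, and the tray outline lies on the tray. The nut is in the tray. Next I slide it in.

Request:
step_arm([
  {"offset": [-0.03,-0.01,0],"spin": 0},
  {"offset": [-0.09,-0.015,0],"spin": 0},
  {"offset": [-0.17,-0.02,0],"spin": 0},
  {"offset": [-0.27,-0.024,0],"spin": 0},
  {"offset": [-0.37,-0.024,0],"spin": 0},
  {"offset": [-0.47,-0.024,0],"spin": 0},
  {"offset": [-0.57,-0.024,0],"spin": 0},
  {"offset": [-0.66,-0.024,0],"spin": 0},
  {"offset": [-0.74,-0.024,0],"spin": 0},
  {"offset": [-0.8,-0.024,0],"spin": 0},
])

```text
time: 11.0
ee_pos: [564.0, -120.6, 74.0]
ee_rot: [[-0.99, 0.142, 0.001], [0.142, 0.99, -0.0], [-0.001, 0.0, -1.0]]
wrist_force: [0.9, 0.9, -5.3]
finger_gap: 0.125
```

```bash
python3 -c "
from h import *
go(692,-138.3,72.5,-8.3)"
```

```text
t 11.0 pos [ 564.  -120.6   74. ] yaw -8.15 tilt [ 0.001 -0.   ] F [ 0.9  0.9 -5.3] gap 0.125 -> offset [-1.292  0.006  0.017] spin 0.005
```

Request:
step_arm([
  {"offset": [-0.06,0,0],"spin": 0},
  {"offset": [-0.14,0,0],"spin": 0},
  {"offset": [-0.24,0,0],"spin": 0},
  {"offset": [-0.34,0,0],"spin": 0},
  {"offset": [-0.44,0,0],"spin": 0},
  {"offset": [-0.54,0,0],"spin": 0},
  {"offset": [-0.64,0,0],"spin": 0},
  {"offset": [-0.73,0,0],"spin": 0},
  {"offset": [-0.81,0,0],"spin": 0},
  {"offset": [-0.87,0,0],"spin": 0},
])

```text
time: 11.83
ee_pos: [649.6, -132.9, 73.7]
ee_rot: [[-0.99, 0.142, 0.0], [0.142, 0.99, 0.0], [-0.0, 0.0, -1.0]]
wrist_force: [0.2, -0.4, -6.1]
finger_gap: 0.128
```

Request:
step_arm([
  {"offset": [-0.05,0,0],"spin": 0},
  {"offset": [-0.1,0,0],"spin": 0},
  {"offset": [-0.15,0,0],"spin": 0},
  {"offset": [-0.2,0,0],"spin": 0},
  {"offset": [-0.24,0,0],"spin": 0},
  {"offset": [-0.28,0,0],"spin": 0},
  {"offset": [-0.32,0,0],"spin": 0},
  {"offset": [-0.35,0,0],"spin": 0},
  {"offset": [-0.37,0,0],"spin": 0},
  {"offset": [-0.38,0,0],"spin": 0},
])

```text
time: 12.67
ee_pos: [686.7, -138.2, 73.9]
ee_rot: [[-0.99, 0.142, 0.0], [0.142, 0.99, 0.0], [-0.0, 0.0, -1.0]]
wrist_force: [0.3, -0.1, -6.0]
finger_gap: 0.124
```

```bash
python3 -c "
from h import *
go(694,-138.6,71,-8.3)"
```

```text
t 12.67 pos [ 686.7 -138.2   73.9] yaw -8.16 tilt [0. 0.] F [ 0.3 -0.1 -6. ] gap 0.124 -> offset [-0.073  0.007  0.029] spin 0.005
```

Request:
step_arm([
  {"offset": [0,0,0.01],"spin": 0},
  {"offset": [-0.01,0,0.018],"spin": 0},
  {"offset": [-0.02,0,0.022],"spin": 0},
  {"offset": [-0.03,0,0.022],"spin": 0},
  {"offset": [-0.04,0,0.022],"spin": 0},
  {"offset": [-0.05,0,0.022],"spin": 0},
  {"offset": [-0.06,0,0.022],"spin": 0},
  {"offset": [-0.07,0,0.022],"spin": 0},
  {"offset": [-0.08,0,0.022],"spin": 0},
  {"offset": [-0.08,0,0.022],"spin": 0},
])

```text
time: 13.5
ee_pos: [693.7, -139.1, 71.5]
ee_rot: [[-0.99, 0.142, -0.002], [0.142, 0.99, 0.0], [0.002, 0.0, -1.0]]
wrist_force: [-0.8, 0.7, -4.3]
finger_gap: 0.125
```

No contact yet, so I push a little further, slowly.

Request:
step_arm([
  {"offset": [-0.005,0,0],"spin": 0},
  {"offset": [-0.01,0,0],"spin": 0},
  {"offset": [-0.015,0,0],"spin": 0},
  {"offset": [-0.02,0,0],"spin": 0},
  {"offset": [-0.025,0,0],"spin": 0},
  {"offset": [-0.03,0,0],"spin": 0},
  {"offset": [-0.035,0,0],"spin": 0},
  {"offset": [-0.04,0,0],"spin": 0},
  {"offset": [-0.04,0,0],"spin": 0},
  {"offset": [-0.04,0,0],"spin": 0},
])

```text
time: 14.33
ee_pos: [694.2, -139.3, 71.6]
ee_rot: [[-0.99, 0.142, -0.008], [0.142, 0.99, 0.001], [0.009, -0.0, -1.0]]
wrist_force: [-9.8, 2.1, 2.5]
finger_gap: 0.126
```

The -9.8 N along x shows it has met the end stop. I relax the push, open and lift.

Request:
step_arm([
  {"offset": [0.01,0,0],"spin": 0},
  {"offset": [0.02,0,0],"spin": 0},
  {"offset": [0.03,0,0.005],"spin": 0},
  {"offset": [0.035,0,0.005],"spin": 0},
  {"offset": [0.035,0,0.005],"spin": 0},
  {"offset": [0.035,0,0.005],"spin": 0},
  {"offset": [0.035,0,0.005],"spin": 0},
  {"offset": [0.035,0,0.005],"spin": 0},
  {"offset": [0.035,0,0.005],"spin": 0},
  {"offset": [0.035,0,0.005],"spin": 0},
])

```text
time: 15.17
ee_pos: [693.8, -139.2, 71.2]
ee_rot: [[-0.99, 0.142, -0.002], [0.142, 0.99, 0.0], [0.002, 0.0, -1.0]]
wrist_force: [-6.0, 1.4, -1.8]
finger_gap: 0.128
```

Request:
step_arm([
  {"offset": [0,0,0],"spin": 0},
  {"offset": [0,0,0],"spin": 0},
  {"offset": [0,0,0],"spin": 0},
  {"offset": [0,0,0],"spin": 0},
  {"offset": [0,0,0],"spin": 0},
  {"offset": [0,0,0],"spin": 0},
  {"offset": [0,0,0],"spin": 0},
  {"offset": [0,0,0],"spin": 0},
  {"offset": [0,0,0],"spin": 0},
  {"offset": [0,0,0],"spin": 0},
], claw=-1)

```text
time: 16.0
ee_pos: [694.9, -139.4, 71.2]
ee_rot: [[-0.99, 0.142, -0.0], [0.142, 0.99, 0.0], [0.0, 0.0, -1.0]]
wrist_force: [0.0, -0.9, 0.1]
finger_gap: 0.795
```

Request:
step_arm([
  {"offset": [0,0,0],"spin": 0},
  {"offset": [0,0,0],"spin": 0},
  {"offset": [0,0,-0.03],"spin": 0},
  {"offset": [0,0,-0.1],"spin": 0},
  {"offset": [0,0,-0.2],"spin": 0},
  {"offset": [0,0,-0.32],"spin": 0},
  {"offset": [0,0,-0.46],"spin": 0},
  {"offset": [0,0,-0.62],"spin": 0},
  {"offset": [0,0,-0.78],"spin": 0},
  {"offset": [0,0,-0.95],"spin": 0},
])

```text
time: 16.83
ee_pos: [695.1, -139.5, 168.5]
ee_rot: [[-0.99, 0.142, 0.001], [0.142, 0.99, -0.0], [-0.001, -0.0, -1.0]]
wrist_force: [0.3, -0.6, 0.3]
finger_gap: 1.002
```

Request:
step_arm([
  {"offset": [0.03,0.05,-0.15],"spin": 0},
  {"offset": [0.1,0.1,-0.3],"spin": 0},
  {"offset": [0.2,0.2,-0.4],"spin": 0},
  {"offset": [0.3,0.3,-0.5],"spin": 0},
  {"offset": [0.4,0.4,-0.5],"spin": 0},
  {"offset": [0.5,0.5,-0.5],"spin": 0},
  {"offset": [0.6,0.6,-0.5],"spin": 0},
  {"offset": [0.7,0.7,-0.5],"spin": 0},
  {"offset": [0.8,0.8,-0.5],"spin": 0},
  {"offset": [0.9,0.9,-0.5],"spin": 0},
])

```text
time: 17.67
ee_pos: [617.7, -36.1, 217.1]
ee_rot: [[-0.99, 0.141, 0.0], [0.141, 0.99, 0.0], [-0.0, 0.0, -1.0]]
wrist_force: [0.3, 0.4, 0.7]
finger_gap: 1.0
```

```bash
python3 - <<'E'
from h import *
a=snap('top','e.png');b=snap('scene','f.png')
go(692,-138.3,72.5,-8.3)
H=(692,-138.3,np.radians(-8.3)); T=H
out=[]
for c,im in(('top',a),('scene',b)):
    im=cv2.resize(im[:,:,::-1],None,fx=4,fy=4)
    for m,p,col in((HOLD,H,(0,255,0)),(TRAY,T,(0,0,255))):
        r=cv2.resize((render(c,m,p)*255).astype(np.uint8),None,fx=4,fy=4)
        k,_=cv2.findContours((r>127).astype(np.uint8),cv2.RETR_LIST,cv2.CHAIN_APPROX_NONE); cv2.drawContours(im,k,-1,col,1)
    u=proj(c,[680,-137,20])*4; x,y=max(0,int(u[0]-200)),max(0,int(u[1]-220)); out.append(im[y:y+480,x:x+400])
h=min(o.shape[0] for o in out); cv2.imwrite('pics/ef.png',np.hstack([o[:h] for o in out]))
for c in('top','scene'):
  for q in('tray','nut'):
    for r in manip.place_of(q,c)[:4]:
      print(c,q,round(r["confidence"],2),ray(c,np.array(r["centre"])*[640,400],4 if q=='nut' else 0).round(0))
E
```

```text
t 17.77 pos [617.2 -34.1 217.2] yaw -7.92 tilt [-0.     0.002] F [-0.4  0.2 -0.6] gap 1.0 -> offset [-0.885 -0.932  1.445] spin 0.013
scene tray 0.6 [ 696. -146.    0.]
scene nut 0.78 [ 688. -130.    4.]
```

View pics/ef.png

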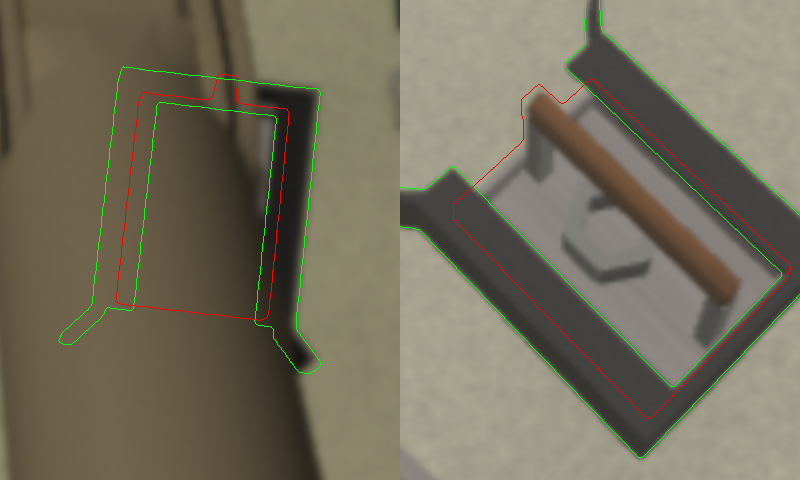

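The scene view shows the tray between the lips with its bar in line, about 3 mm beyond the nominal outline. That agrees with it resting on the stop. The nut lies in the tray and the gripper is clear.

```bash
python3 -c "
from h import *
s=manip.state(); print(s['time'],np.abs(s['qd']).max()); print(manip.job_done())"
```

```text
17.9667 0.30851047024828754
the job is handed in; nothing more can be done
None
```

I slid the loaded tray into the empty holder until it met the end stop, let go, backed the arm clear and handed the job in at about 18 s. No verdict is reported.

- **Pickup:** I gripped the tray by its bar and carried it low, clear of the other holder, to the empty holder's mouth.
- **End stop:** the push read about 10 N against the stop, well under the 40 N limit. I eased off before opening the fingers.
- **Tray position:** the last scene picture shows the tray between the lips and in line with the holder. It sits about 3 mm beyond my fitted holder position, inside the 12 mm tolerance. My estimate may be off by that much because I guessed the holder's wall thickness.
- **Nut:** it shows lying in the tray in the last scene picture, and the network found it at about (688, -130) mm, close to the tray's centre.
- **Checks that fell short:** in the last top picture the arm hid most of the tray and the networks found nothing, so the final position rests on the scene camera and the contact force. I did not re-measure the empty tray, but the arm's path stayed away from it.

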